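# Tuck a flashing under a lapped shingle and hold it down

## Task

Pick up the longer of the two metal flashings, lay it on the bare part of the little roof panel's deck and slide its flat edge under the middle shingle, centred and square, until it stops against the batten underneath, without lifting that shingle or disturbing anything else on the bench. Finish still holding the flashing by its upstand and pressing it firmly flat on the deck, as if waiting for the glue to bite: do not let go.

Things in the scene. Friction and masses are not known exactly. Their poses are not given: they have to be found in the camera images.
- flashing: Longer aluminium flashing, L-shaped, loose, about 0.16 kg. Apron 90 mm (x) by 120 mm (y), 4 mm thick; along its whole -x edge an upstand 10 mm thick, top 45 mm above the underside, to grip from above. Origin: centre of the apron's underside; x points from upstand to thin edge, z up. Starts flat on the bench, x roughly to the robot's left, on one of two places side by side.
- flashing_edge (a point): Middle of the flashing's free thin edge, on its underside, 45 mm along x from the flashing's origin; same axes.
- flashing_upstand (a point): Gripping point in the middle of the flashing's upstand: 40 mm towards -x from its origin, 30 mm above its underside (15 mm below the upstand's top). Pinch across the flashing's x.
- roof: Roof panel on a dark wooden block (282 x 302 x 40 mm), fixed. Origin: centre of the block's underside; x up the roof, roughly away from the robot. Deck top 58 mm above the bench, bare at x below 0 (to -120 mm). Beyond, three shingles side by side, 6 mm thick, lower edges at x = 0, undersides 10 mm above the deck, on a batten whose near face is at x = 35 mm. The outer two are fixed.
- deck: The plywood deck of the roof panel, fixed. Origin: centre of its underside, 40 mm above the bench; its top is 18 mm higher. Axes as the roof.
- mouth (a point): Point on the deck's top surface straight below the middle of the middle shingle's lower edge, 58 mm above the bench. x points in under the shingle (square to its edge), y along the edge, z up. The space under the shingle is 10 mm high and 35 mm deep, where the batten stops the flashing.
- shingle_lip (a point): Middle of the middle shingle's lower edge, on its underside: 10 mm above the mouth. The shingle is 130 mm wide (y), 110 mm long, 6 mm thick.
- shingle (a joint): Angle (rad) of the middle shingle, 80 g, which is loose and swings up about its upper end, 110 mm from its lip: 0 lies flat as found, positive is lifted. It falls back by its weight.
- spare: The shorter metal flashing: same shape and section but only 70 mm long; leave it. Origin and axes like the longer one's. It lies on the other of the two places.
- nail_tin: Small open steel tin of nails, 36 mm across and 25 mm high, standing on the bare deck near its left edge. Origin: centre of its underside.
- hammer: Hammer lying on the bench beyond the flashings. Origin under its middle.
- shingle_pile: Pile of four spare shingles, about 110 x 130 x 24 mm, on the bench beyond the flashings. Origin: centre of its underside.
- glue: White glue bottle, 60 mm across, 150 mm high, on the left. Origin: centre of its underside.
- jar: Amber jar, 70 mm across, 90 mm high, on the left. Origin: centre of its underside.
- brush: Brush lying on the bench at the near left. Origin under its middle.
- offcut: Wooden offcut 50 x 120 x 22 mm lying on the bench nearer to the robot than the flashings. Origin: centre of its underside.
Things that resemble listed ones, but are neither listed nor needed, are in the scene too. What is shaped like the flashing but green, red or yellow is not meant.

How it is judged:
By the outcome, as a careful person would: the job done as asked, in the order asked, and still so for the second after the job is handed in, while the arm keeps its last pose, push and grip.
It also fails if it takes over 40 s, if anything falls off the work surface, if the arm or the gripper's body presses on something with over 40 N, if the wrist force passes 120 N, or if a joint passes its speed limit or range.

## Robot

A 7-joint arm with a two-finger parallel gripper is mounted at the origin on the work surface. World frame = base frame: x ahead of the robot, y to its left, z up, the work surface at z = 0. Lengths are in mm, angles in rad, forces in N, time in s.
With the tool pointing down it reaches from about 425 to 925 mm from the base axis. Payload 6.8 kg.
Tool frame: the origin (TCP) lies midway between the tips of the shut fingers; the grasp point (between the pads) lies bot.grip_depth behind it (bot.grip_depth is the distance from the TCP to the grasp point, in mm); z points along the fingers, y is the line along which they close (so a half turn about z gives the same grasp; the last joint's range is limited). The gripper opens to 88 mm and grips with 3 to 60 N. Pads are 20 mm wide; open, the fingers measure 115 mm over their backs; the gripper's body (75 mm by 178 mm) begins 61 mm behind the grasp point.
Start: joints at [-1.25, 0.477, 0.022, 1.555, -0.011, 1.109, -0.083], TCP at [280.65, 613.908, 222.664] pointing down, gripper open.
Joint ranges: [-2.96, 2.96], [-0.34, 2.1], [-1.41, 1.46], [0.24, 2.44], [-1.37, 4.51], [0.17, 1.92], [-2.96, 2.96]. Speed limits (rad/s): [2.39, 2.39, 3.14, 3.14, 3.14, 3.14, 3.14].

## Interface

Orientations are given as a unit quaternion [x, y, z, w].
In Python, from plant import bot gives the robot as it stands. The module is installed in compiled form; this text tells all that it offers.
- The arm moves only by the shell command python3 -m jog 'ROWS' [FORCE]. ROWS is JSON, a list of rows, each a list of 3 entries, a list of its own where there are three numbers: the shift along the tool's x, y, z in m, then the turn about the tool's z in rad, then the closure, from -1 (fully open) to 1 (shut). A call has 1 to 12 rows; each row is the pose to reach, as a shift and turn from the pose commanded when the call began, along the tool's axes at that moment; what a row does not reach only later rows make up. A row lasts 1/8 s, in which the tool goes at most 62.5 mm and 10.7 degrees, less where a joint would pass 70% of its speed; a pose out of reach is approached as far as the arm can. A call with a gripper value outside its range is refused whole. The fingers move at their own pace and stop on an object; FORCE is the grip in N (left out, the last holds). Time passes only in rows, so rows that repeat a pose let the fingers close. It gives the time, the measured TCP pose, the force and the opening at its end, in the units of the state.
- bot.read_state(): the state, without advancing time (a new reading comes with each control period).
- bot.capture(name): name is "scene" or "top" or "wrist"; returns a dict with "frame" (420x560x3 uint8, blue, green, red), "depth" (420x560 float32, mm along the optical axis (not along the pixel's ray), 0 where there is no reading), "fx", "fy", "cx", "cy" (pixels), "world_from_camera" (4x4, takes a point from camera to world coordinates). Camera axes: x right, y down, z forward; pixel columns grow to the right and rows downward; lengths in mm; the calibration is good to about 2 mm. A picture is of the moment at which its call begins.
- bot.hand_in(): hands the job in, once; it reports no verdict.
The state is a dict: "t": time; "joint_pos": joint angles; "qd": joint speeds; "effort": joint torques, N m; "tool_pos": TCP position; "orientation": TCP orientation; "force": force on the tool from outside, world axes, zero at the start; "ft_torque": the same for the moment, N m; "gripper_width": finger opening in mm.
Only numpy, scipy, OpenCV 4.12 (cv2) and the standard library are available. Lean on these libraries where they do the work, as an engineer would, in place of code of your own. Each camera call takes 0.05 s, during which the arm holds its last target. There are 200 camera calls.

## Working session

There is one attempt and no reset: what is moved stays moved. The work goes in short steps, Python scripts to look and compute and a shell command to move; the robot and the scene stay as the last step left them, time stands still between calls to the robot, and variables do not carry over. Pictures are saved under pics/ and viewed, on a budget of 10 in all, crops included, one or two more only if the job needs it, and the job is handed in when it is done.

```bash
mkdir -p pics; cat > h.py <<'E'
import numpy as np, cv2
from plant import bot
def snap(n,f):
    c=bot.capture(n); cv2.imwrite(f'pics/{f}.png',c['frame']); np.savez(f'{f}.npz',**c); return c
def cloud(c):
    d=c['depth']; v,u=np.mgrid[:d.shape[0],:d.shape[1]]
    P=np.stack([(u-c['cx'])*d/c['fx'],(v-c['cy'])*d/c['fy'],d],-1)
    T=c['world_from_camera']; W=P@T[:3,:3].T+T[:3,3]; W[d==0]=np.nan; return W
E
python3 - <<'E'
from h import *
print(bot.read_state(), bot.grip_depth)
a=snap('top','top0'); b=snap('scene','scene0')
for c in(a,b): print(c['fx'],c['cx'],c['cy'],np.round(c['world_from_camera'],3).tolist())
E
```

```text
{'t': 0.0, 'joint_pos': array([-1.25010088,  0.47778277,  0.02233944,  1.55640737, -0.01150322,
        1.10927465, -0.08311692]), 'qd': array([-3.17774209e-04, -6.28999577e-04,  9.38820674e-05,  1.23057344e-03,
       -8.61450715e-04, -3.01115102e-04,  1.72768618e-03]), 'effort': array([ 8.90384963e-04, -5.82860827e+01,  1.53540216e+00, -2.72612107e+01,
       -5.42433292e-02,  1.70414377e-02,  1.83856173e-04]), 'tool_pos': array([280.42019628, 613.36229213, 221.71193886]), 'orientation': array([ 2.12756962e-01,  9.77104761e-01, -8.63174201e-04, -1.23783279e-04]), 'force': array([-0.05638302, -0.02701969, -0.40271395]), 'ft_torque': array([-0.06398555,  0.01194291,  0.04025815]), 'gripper_width': 87.7627816876369} 18.700000000000003
417.28648860540426 281.68532230837576 214.58783719638737 [[-0.014, -0.995, 0.104, 412.254], [-1.0, 0.016, 0.023, -4.399], [-0.025, -0.103, -0.994, 1189.789], [0.0, 0.0, 0.0, 1.0]]
541.2595623145097 278.08882154277023 214.35631384717772 [[-0.768, 0.433, -0.472, 1211.494], [0.64, 0.543, -0.544, 807.145], [0.021, -0.719, -0.694, 1100.502], [0.0, 0.0, 0.0, 1.0]]
```

View pics/top0.png

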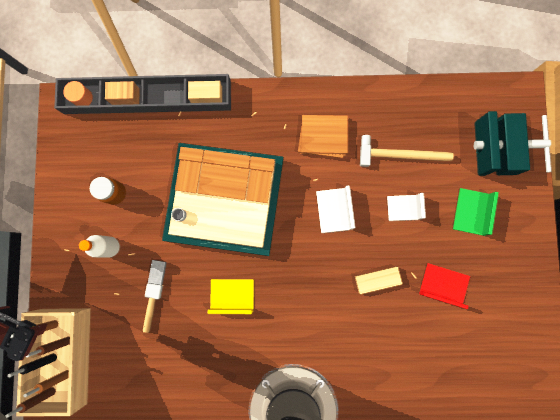

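View pics/scene0.png

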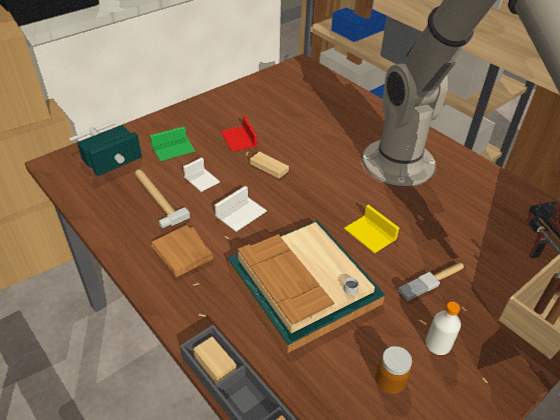

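The top view shows the long white flashing at about (336,210) with its upstand on the right (x=350). The spare is at (406,207). The roof is centred near (223,199), with the bare deck toward the robot and the tin at (179,215). Next I measure these with depth.

```bash
cat >> h.py <<'E'
def rect(W,m):
    p=W[m][:,:2]; p=p[~np.isnan(p).any(1)].astype(np.float32); return cv2.minAreaRect(p),len(p)
E
python3 - <<'E'
from h import *
def ld(f): return {k:v for k,v in np.load(f+'.npz').items()}
for f in('top0','scene0'):
    c=ld(f); W=cloud(c); F=c['frame'].astype(int); x,y,z=W[...,0],W[...,1],W[...,2]
    white=(F.min(2)>150)&(F.max(2)-F.min(2)<40)
    print(f,'bench z',np.nanmedian(z[(x>400)&(x<500)&(y<0)&(y>-60)]))
    for nm,lo,hi in(('long',-200,-40),('short',-420,-220)):
        r=white&(x>380)&(x<680)&(y>lo)&(y<hi)
        for zn,a,b in(('apron',-3,12),('top',38,52)):
            m=r&(z>a)&(z<b)
            if m.sum()>5: print(nm,zn,rect(W,m),np.nanmedian(z[m]), np.round(np.nanmean(W[m],0),1))
    R=(x>380)&(x<760)&(y>0)&(y<320)
    for zn,a,b in(('deck',52,63),('shing',69,80),('block',34,47),('tin',80,90)):
        m=R&(z>a)&(z<b); print(zn,rect(W,m),np.nanmedian(z[m]))
    s=6 if f=='top0' else 4
    if f=='top0': cv2.imwrite('pics/roofcrop.png',cv2.resize(c['frame'][140:260,155:290],None,fx=5.5,fy=5,interpolation=cv2.INTER_CUBIC)[:600,:800])
E
```

```text
top0 bench z -0.46836467215644007
long apron (((547.9906616210938, -130.3256072998047), (119.71802520751953, 98.13475036621094), 5.643742084503174), 1195) 3.5297511713281438 [ 546.7 -122.8    3.5]
long top (((550.5797119140625, -165.91261291503906), (117.54054260253906, 10.652578353881836), 5.422889232635498), 164) 43.83187116535589 [ 549.5 -165.6   43.8]
short apron (((551.6763305664062, -331.1504211425781), (69.77577209472656, 105.42633056640625), 1.6022154092788696), 716) 3.473245807968965 [ 551.2 -320.4    3.5]
short top (((552.2398681640625, -363.1800537109375), (66.89989471435547, 11.47104263305664), 1.9711651802062988), 102) 43.862908300439926 [ 552.8 -362.7   43.7]
deck (((580.0780029296875, 187.7443389892578), (261.08282470703125, 235.6110382080078), 81.13558959960938), 3958) 57.47807461055845
shing (((602.5009765625, 183.24139404296875), (258.9312744140625, 201.56668090820312), 81.27906036376953), 3587) 74.03620546502952
block (((582.4660034179688, 186.99143981933594), (302.1252746582031, 281.922119140625), 81.131103515625), 1891) 39.345907305677656
tin (((604.3667602539062
[... 606 characters left out ...]
.7 -321.     4.2]
short top (((553.1519775390625, -360.708740234375), (17.15192985534668, 68.21717834472656), 88.8683853149414), 79) 43.35285728256417 [ 551.  -359.7   43.7]
deck (((580.8970947265625, 188.22412109375), (263.7792053222656, 242.84727478027344), 81.31810760498047), 3372) 57.61200044449504
shing (((600.35595703125, 184.46534729003906), (264.7261047363281, 202.9973907470703), 81.1631088256836), 3525) 74.24018598625435
block (((580.6297607421875, 186.79827880859375), (305.3241882324219, 285.59686279296875), 81.23741912841797), 1686) 39.834391283146715
tin (((601.3939819335938, 186.88946533203125), (259.36639404296875, 202.88851928710938), 81.52926635742188), 666) 81.42872588832256
```

View pics/roofcrop.png

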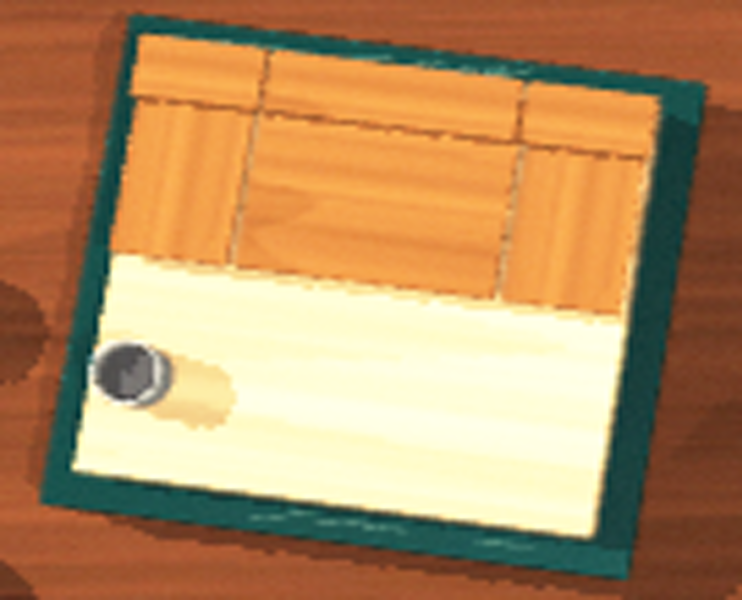

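The crop shows the middle shingle's lower corners at about (235,265) and (500,298) crop px, and the tin at (132,375). I'll convert these to world positions and work out the first move.

```bash
cat >> h.py <<'E'
from scipy.spatial.transform import Rotation as Ro
def pix(c,u,v,z):
    T=c['world_from_camera']; d=T[:3,:3]@[(u-c['cx'])/c['fx'],(v-c['cy'])/c['fy'],1]
    return T[:3,3]+d*(z-T[2,3])/d[2]
def go(p,yaw):
    """tool-axis shift (m) and turn to bring TCP to p with tool y at world yaw (deg)"""
    s=bot.read_state(); R=Ro.from_quat(s['orientation']).as_matrix()
    y0=np.degrees(np.arctan2(R[1,1],R[0,1])); t=-np.radians(yaw-y0)
    d=R.T@(np.array(p)-s['tool_pos'])/1000
    print('t',round(s['t'],2),'pos',s['tool_pos'].round(1),'yaw',y0.round(2),'tilt',np.degrees(np.arccos(-R[2,2])).round(2),'F',s['force'].round(1),'M',s['ft_torque'].round(2),'w',s['gripper_width'].round(1),'j',s['joint_pos'].round(2))
    print('shift',d.round(4),'turn',round(t,4))
E
python3 - <<'E'
from h import *
c=dict(np.load('top0.npz')); f=lambda a,b:(155+(a+.5)/5.5-.5,140+(b+.5)/5-.5)
L=pix(c,*f(236,267),74);R=pix(c,*f(500,300),74); print(L,R,(L+R)/2,np.linalg.norm(L-R),np.degrees(np.arctan2(*(L-R)[1::-1])))
for p in((110,255),(622,320)): print('outer',pix(c,*f(*p),74))
print('tin',pix(c,*f(130,373),83))
print('block c',(580.6+582.4)/2)
go([551,-164.8,150],95.5)
E
```

```text
[591.44420315 249.47285918  74.        ] [571.11148675 118.82031091  74.        ] [581.27784495 184.14658504  74.        ] 132.2252159230392 81.15433761882275
outer [599.14704781 312.22167423  74.        ]
outer [559.19193234  58.86726452  74.        ]
tin [533.36961738 299.0020379   83.        ]
block c 581.5Traceback (most recent call last):
  File "<stdin>", line 7, in <module>
  File "h.py", line 20, in go
    print('t',round(s['t'],2),'pos',s['tool_pos'].round(1),'yaw',y0.round(2),'tilt',np.degrees(np.arccos(-R[2,2])).round(2),'F',s['force'].round(1),'M',s['ft_torque'].round(2),'w',s['gripper_width'].round(1),'j',s['joint_pos'].round(2))
                                                                                                                                                                                    ^^^^^^^^^^^^^^^^^^^^^^^^
AttributeError: 'float' object has no attribute 'round'
```

```bash
sed -i "s/s\['gripper_width'\].round(1)/round(float(s['gripper_width']),1)/" h.py
python3 -m jog '[[[-0.57,-0.595,0],-0.525,-1],[[-0.57,-0.595,0],-0.525,-1],[[-0.57,-0.595,0],-0.525,-1],[[-0.57,-0.595,0],-0.525,-1],[[-0.57,-0.595,0],-0.525,-1],[[-0.57,-0.595,0],-0.525,-1],[[-0.57,-0.595,0],-0.525,-1],[[-0.57,-0.595,0],-0.525,-1],[[-0.57,-0.595,0],-0.525,-1],[[-0.57,-0.595,0],-0.525,-1],[[-0.57,-0.595,0],-0.525,-1],[[-0.57,-0.595,0],-0.525,-1]]' 50
python3 -c "
from h import *
go([551,-164.8,150],95.5)"
```

```text
t: 1.6
tool_pos: [527.6, -96.2, 222.6]
orientation: [-0.048, 0.999, 0.0, 0.0]
force: [0.6, 0.9, 0.2]
gripper_width: 87.7
t 1.6 pos [527.6 -96.2 222.6] yaw 95.53 tilt 0.01 F [0.6 0.9 0.2] M [ 0.05 -0.04  0.01] w 87.7 j [-0.21  0.25  0.33  1.91 -0.1   1.    1.83]
shift [-0.0167 -0.0706  0.0726] turn 0.0005
```

```bash
python3 -m jog '[[[-0.008,-0.035,0.03],0,-1],[[-0.0167,-0.0706,0.06],0,-1],[[-0.0167,-0.0706,0.0725],0,-1],[[-0.0167,-0.0706,0.0725],0,-1]]'
python3 - <<'E'
from h import *
go([551,-164.8,11.5],95.5)
c=snap('wrist','w1'); W=cloud(c)
x,y,z=W[...,0],W[...,1],W[...,2]; r=(x>450)&(x<650)&(y>-200)&(y<-40)
for a,b in((1.5,12),(38,52)):
    m=r&(z>a)&(z<b); print(m.sum(), rect(W,m) if m.sum()>5 else '',np.nanmedian(z[m]))
E
```

```text
t: 2.1
tool_pos: [549.8, -162.0, 149.1]
orientation: [-0.048, 0.999, 0.001, -0.001]
force: [0.4, 0.4, 0.5]
gripper_width: 87.6
t 2.1 pos [ 549.8 -162.   149.1] yaw 95.53 tilt 0.16 F [0.4 0.4 0.5] M [ 0.1  -0.04  0.02] w 87.6 j [-0.08  0.41  0.33  1.89 -0.17  0.87  2.  ]
shift [-0.0013 -0.0031  0.1376] turn 0.0006
12248 (((549.2427368164062, -119.65779113769531), (198.99554443359375, 159.409912109375), 0.4817105531692505), 12248) 3.9003722752874808
1894 (((552.88427734375, -166.73526000976562), (119.69278717041016, 9.663368225097656), 5.465817928314209), 1894) 44.69067148923281
```

View pics/w1.png

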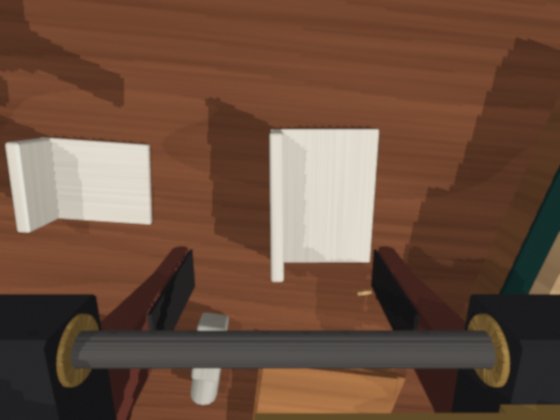

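The wrist picture shows the flashing at (275–378, 128–282), between the open fingers. Its upstand is at x≈277 and clear of the hammer head at (205,350). I'll descend and grip.

```bash
python3 -m jog '[[[-0.001,-0.001,0.04],0,-1],[[-0.001,-0.001,0.085],0,-1],[[-0.001,-0.001,0.12],0,-1],[[-0.001,-0.001,0.138],0,-1],[[-0.001,-0.001,0.138],0,-1],[[-0.001,-0.001,0.138],0,1],[[-0.001,-0.001,0.138],0,1],[[-0.001,-0.001,0.138],0,1],[[-0.001,-0.001,0.138],0,1],[[-0.001,-0.001,0.138],0,1],[[-0.001,-0.001,0.138],0,1]]' 50
python3 -c "
from h import *
go([552,-165.5,11.5],95.5)"
```

```text
t: 3.52
tool_pos: [551.8, -163.9, 12.1]
orientation: [-0.048, 0.999, 0.0, -0.0]
force: [0.2, -0.1, -0.7]
gripper_width: 31.3
t 3.52 pos [ 551.8 -163.9   12.1] yaw 95.51 tilt 0.0 F [ 0.2 -0.1 -0.7] M [ 0.04 -0.01 -0.01] w 31.3 j [-0.02  0.61  0.26  1.96 -0.26  0.61  2.08]
shift [-0.0001 -0.0016  0.0006] turn 0.0002
```

```bash
python3 -m jog '[[[0,0,0],0,1],[[0,0,0],0,1],[[0,0,0],0,1],[[0,0,0],0,1],[[0,0,0],0,1],[[0,0,-0.03],0,1],[[0,0,-0.075],0,1],[[0,0,-0.12],0,1],[[0,0,-0.15],0,1],[[0,0,-0.15],0,1]]' 50
python3 - <<'E'
from h import *
c=snap('wrist','w2'); go([500,200,170],-8.85)
E
```

```text
t: 4.78
tool_pos: [553.2, -164.2, 164.3]
orientation: [-0.048, 0.999, -0.0, 0.002]
force: [1.0, -0.3, -1.5]
gripper_width: 9.7
t 4.83 pos [ 552.1 -163.8  162.5] yaw 95.53 tilt 0.08 F [-1.  -0.2 -2.6] M [ 0.01  0.02 -0.02] w 9.7 j [-0.09  0.39  0.35  1.88 -0.17  0.9   2.  ]
shift [ 0.0168  0.3671 -0.0075] turn 1.8218
```

View pics/w2.png

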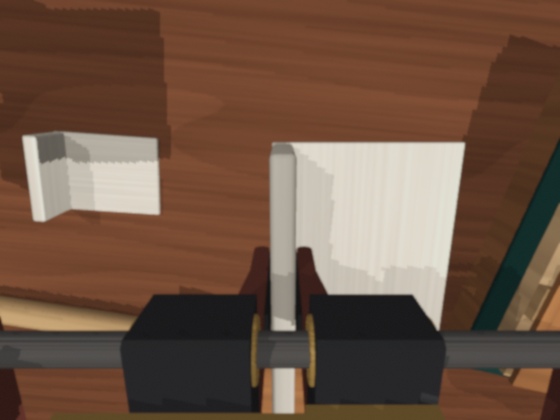

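```bash
python3 -m jog '[[[0.0335,0.37,0],1.822,1],[[0.0335,0.37,0],1.822,1],[[0.0335,0.37,0],1.822,1],[[0.0335,0.37,0],1.822,1],[[0.0335,0.37,0],1.822,1],[[0.0335,0.37,0],1.822,1],[[0.0335,0.37,0],1.822,1],[[0.0335,0.37,0],1.822,1],[[0.0335,0.37,0],1.822,1],[[0.0335,0.37,0],1.822,1],[[0.0335,0.37,0],1.822,1],[[0.0335,0.37,0],1.822,1]]'
python3 - <<'E'
from h import *
c=snap('wrist','w3'); t=snap('top','top3'); go([483.2,201.2,80],-8.85)
for n,c in(('w',c),('t',t)):
    W=cloud(c);F=c['frame'].astype(int);x,y,z=W[...,0],W[...,1],W[...,2]
    bl=(F.max(2)-F.min(2)<40)&(F.min(2)>110)&(x>400)&(x<660)&(y>80)&(y<320)
    for a,b in((145,160),(185,205)):
        m=bl&(z>a)&(z<b); print(n,m.sum(),rect(W,m) if m.sum()>5 else '',np.nanmedian(z[m]))
    if n=='t': cv2.imwrite('pics/top3c.png',cv2.resize(c['frame'][120:270,140:300],None,fx=4,fy=4,interpolation=cv2.INTER_CUBIC))
E
```

```text
t: 6.32
tool_pos: [482.3, 200.9, 161.2]
orientation: [0.759, 0.651, -0.001, 0.0]
force: [0.1, 0.1, -1.6]
gripper_width: 9.9
t 6.42 pos [482.7 201.  161.7] yaw -8.75 tilt 0.05 F [ 0.8 -0.  -0.8] M [-0.04  0.08 -0.01] w 9.6 j [-1.03  0.35  0.63  2.01 -0.27  0.87 -0.4 ]
shift [0.0004 0.0006 0.0817] turn 0.0017
w 23344 (((524.394287109375, 204.28561401367188), (101.04472351074219, 90.6984634399414), 81.2662353515625), 23344) 152.79287232566568
w 5155 (((488.5687561035156, 202.434326171875), (115.75516510009766, 19.988155364990234), 81.43739318847656), 5155) 193.73004682217868
t 705 (((524.7550659179688, 186.0936279296875), (103.54146575927734, 81.63561248779297), 80.87608337402344), 705) 152.9112823716364
t 77 (((476.3268127441406, 163.179931640625), (42.740806579589844, 9.704258918762207), 80.97236633300781), 77) 193.46823785213883
```

View pics/w3.png

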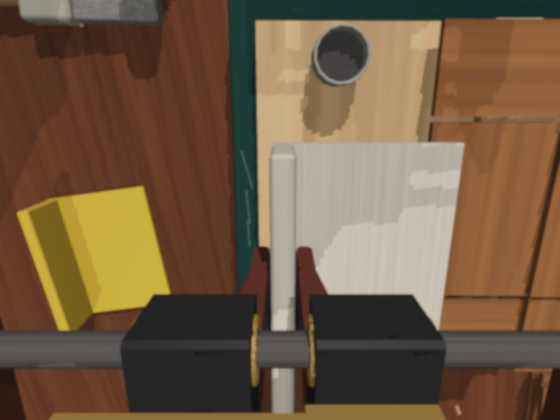

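The wrist view shows the held flashing over the bare deck, nearly parallel to the shingle edge. The shingle gaps are at v≈119 and v≈297, and the tin at (340,55) is clear. I'll lower to a few mm above the deck and compare there.

```bash
python3 -m jog '[[[0,0,0.03],0.0017,1],[[0,0,0.06],0.0017,1],[[0,0,0.08],0.0017,1],[[0,0,0.085],0.0017,1],[[0,0,0.085],0.0017,1]]'
python3 - <<'E'
from h import *
c=snap('wrist','w4'); t=snap('top','top4'); go([483.2,201.2,70],-8.85)
for n,c in(('w',c),('t',t)):
    W=cloud(c);F=c['frame'].astype(int);x,y,z=W[...,0],W[...,1],W[...,2]
    bl=(F.max(2)-F.min(2)<45)&(F.min(2)>100)&(x>400)&(x<660)&(y>80)&(y<320)
    for a,b in((62,74),(100,115)):
        m=bl&(z>a)&(z<b); print(n,m.sum(),rect(W,m) if m.sum()>5 else '',np.nanmedian(z[m]))
    if n=='t': cv2.imwrite('pics/top4c.png',cv2.resize(c['frame'][140:260,155:305],None,fx=5,fy=5,interpolation=cv2.INTER_CUBIC))
E
```

```text
t: 7.05
tool_pos: [483.1, 201.0, 77.4]
orientation: [0.76, 0.65, 0.0, -0.0]
force: [-0.7, 0.2, -0.4]
gripper_width: 9.7
t 7.15 pos [483.6 201.4  78. ] yaw -8.96 tilt 0.08 F [-0.8  1.  -0.8] M [-0.06  0.13 -0.04] w 9.6 j [-0.95  0.48  0.55  2.07 -0.39  0.7  -0.3 ]
shift [-0.0002 -0.0003  0.008 ] turn -0.002
w 23386 (((529.5392456054688, 232.53343200683594), (158.24415588378906, 90.25611114501953), 81.22592163085938), 23386) 69.00375239762617
w 5363 (((489.21673583984375, 202.34503173828125), (116.1330337524414, 20.405128479003906), 81.00437927246094), 5363) 109.84611618666582
t 582 (((524.0575561523438, 150.647216796875), (151.35003662109375, 87.8316650390625), 79.7022476196289), 582) 69.06464642526441
t 61 (((477.0233459472656, 163.23678588867188), (42.11631393432617, 9.654030799865723), 81.13370513916016), 61) 110.25510130550629
```

View pics/w4.png

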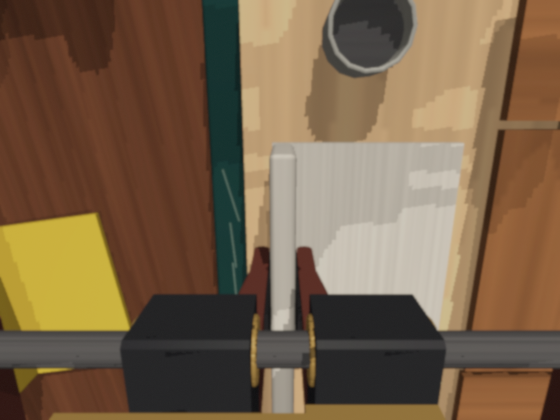

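View pics/top4c.png

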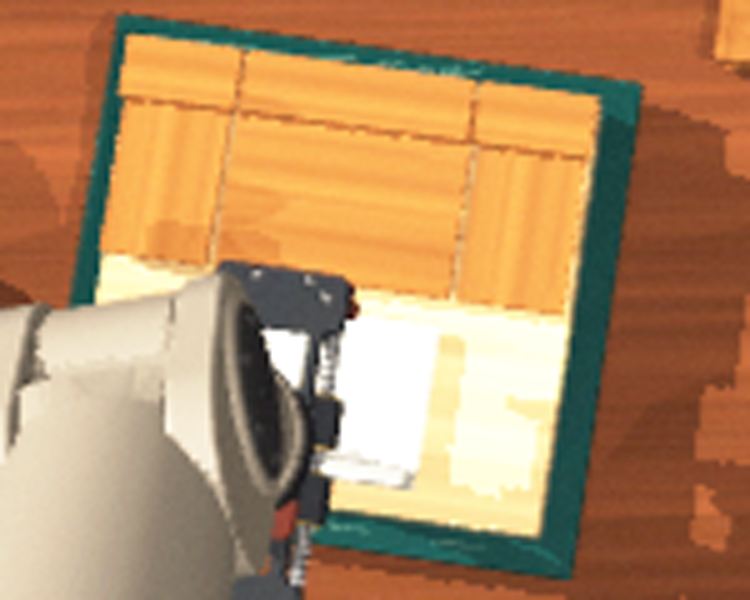

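```bash
python3 - <<'E'
from h import *
a=np.radians(-8.85); R=np.array([[np.cos(a),np.sin(a)],[-np.sin(a),np.cos(a)]]); O=np.array([581,186])
rf=lambda p:(R@(p[:2]-O)).round(1)
c=dict(np.load('w4.npz')); 
for n,u,v,z in(('gapL',500,125,74),('gapL2',550,126,74),('gapR',466,373.5,74),('gapR2',520,374,74),('edge far corner',461,143,69.5),('edge low',443,325,69.5),('up far',272,147,110),('up far2',295,147,110),('lipA',497,135,74),('lipB',471,325,74)):
    print('w',n,rf(pix(c,u,v,z)))
c=dict(np.load('top4.npz')); f=lambda a,b:(155+(a+.5)/5-.5,140+(b+.5)/5-.5)
for n,u,v,z in(('gapL',212,265,74),('gapR',457,299,74),('gapLm',233,115,74),('gapRm',473,150,74),('edge corner',438,322,69.5),('up near corner',408,487,110)):
    print('t',n,rf(pix(c,*f(u,v),z)))
c=dict(np.load('scene0.npz')); W=cloud(c)
print('tcp',rf(bot.read_state()['tool_pos']))
# wrist depth: step profile flashing edges in roof frame
c=dict(np.load('w4.npz')); W=cloud(c); X=(W[...,:2]-O)@R.T; z=W[...,2]
F=c['frame'].astype(int); wh=(F.max(2)-F.min(2)<45)&(F.min(2)>100)
for lo,hi in((-80,-60),(-50,-30)):
    m=wh&(z>66)&(z<73)&(X[...,0]>lo)&(X[...,0]<hi); print('y max',np.percentile(X[m][:,1],[50,98,99.5]).round(1))
for lo,hi in((10,25),(40,55)):
    m=wh&(z>66)&(z<73)&(X[...,1]>lo)&(X[...,1]<hi); print('x max',np.percentile(X[m][:,0],[98,99.5,100]).round(1))
    m=(z>72)&(z<80)&(X[...,1]>lo)&(X[...,1]<hi)&~wh; print('lip xmin',np.percentile(X[m][:,0],[0.5,1,2]).round(1))
E
```

```text
w gapL [-0.6 68.1]
w gapL2 [21.9 67.6]
w gapR [  2.7 -65.4]
w gapR2 [ 32.5 -65.8]
w edge far corner [-14.8  59.8]
w edge low [-11.4 -37.7]
w up far [-101.9   62.4]
w up far2 [-93.7  62.4]
w lipA [-1.2 63.7]
w lipB [  1.  -34.7]
t gapL [ 1.5 65.9]
t gapR [  1.3 -69.2]
t gapLm [85.  67.8]
t gapRm [ 83.5 -65.6]
t edge corner [-12.  -60.2]
t up near corner [-104.1  -63.3]
tcp [-98.6   0.2]
y max [25.1 59.  59.9]
y max [24.  58.8 59.7]
x max [-15.  -13.9 -13. ]
lip xmin [-109.2 -107.3  -87.9]
x max [-14.9 -13.7 -13. ]
lip xmin [1.5 1.6 1.8]
```

By the wrist view, flashing and shingle are square within the measuring noise, and the flashing needs about +1 mm along the roof's y. I'll shift it and lower it onto the deck.

```bash
python3 -m jog '[[[0.001,0,0.002],0,1],[[0.001,0,0.0045],0,1],[[0.001,0,0.006],0,1],[[0.001,0,0.007],0,1],[[0.001,0,0.008],0,1],[[0.001,0,0.008],0,1]]'
python3 -c "
from h import *
go([483.2,201.2,70],-8.85)"
```

```text
t: 7.9
tool_pos: [483.0, 202.1, 70.1]
orientation: [0.76, 0.65, 0.0, -0.001]
force: [-5.1, -1.1, 11.8]
gripper_width: 9.5
t 7.9 pos [483.  202.1  70.1] yaw -8.99 tilt 0.06 F [-5.1 -1.1 11.8] M [-0.37  0.92  0.04] w 9.5 j [-0.94  0.49  0.54  2.07 -0.4   0.68 -0.3 ]
shift [-0.0009  0.0003  0.0001] turn -0.0025
```

```bash
python3 -m jog '[[[0,0.003,-0.0003],-0.002,1],[[0,0.006,-0.0004],-0.002,1],[[0,0.009,-0.0004],-0.002,1],[[0,0.012,-0.0004],-0.002,1],[[0,0.015,-0.0004],-0.002,1],[[0,0.018,-0.0004],-0.002,1],[[0,0.021,-0.0004],-0.002,1],[[0,0.024,-0.0004],-0.002,1]]'
python3 - <<'E'
from h import *
c=snap('wrist','w5'); go([483.2,201.2,70],-8.85)
E
```

```text
t: 8.9
tool_pos: [506.1, 199.0, 70.1]
orientation: [0.759, 0.651, -0.0, -0.001]
force: [-5.3, 0.6, 9.0]
gripper_width: 9.5
t 8.95 pos [506.8 198.9  70.1] yaw -8.84 tilt 0.07 F [-1.9  0.9  2.5] M [-0.03  0.28 -0.  ] w 9.6 j [-0.9   0.52  0.54  2.02 -0.4   0.71 -0.27]
shift [-0.0014 -0.0237  0.0001] turn 0.0002
```

View pics/w5.png

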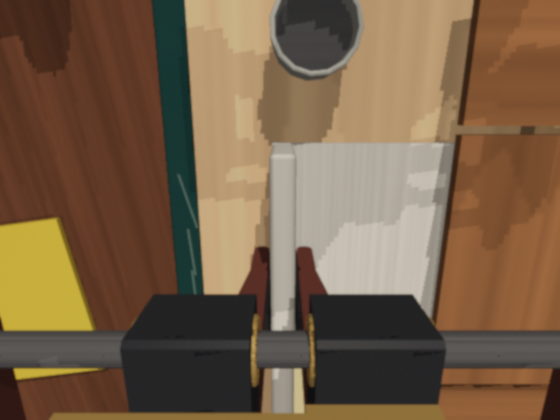

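The thin edge is now under the shingle at u≈450, and the shingle looks undisturbed. The gaps are at v≈130 and v≈386. I'll check the centring numerically, then slide on.

```bash
python3 - <<'E'
from h import *
a=np.radians(-8.82); R=np.array([[np.cos(a),np.sin(a)],[-np.sin(a),np.cos(a)]]); O=np.array([581,186])
rf=lambda p:(R@(p[:2]-O)).round(1)
c=dict(np.load('w5.npz'))
for n,u,v,z in(('gapL',465,130,74),('gapL2',540,130.5,74),('gapR',450,385.5,74),('gapR2',520,387,74),('edge far a',320,143,62),('edge far b',445,143,62)):
    print('w',n,rf(pix(c,u,v,z)))
E
python3 -m jog '[[[0,0.004,0],0,1],[[0,0.008,0],0,1],[[0,0.012,0],0,1],[[0,0.016,0],0,1],[[0,0.019,0],0,1],[[0,0.021,0],0,1],[[0,0.022,0],0,1]]'
python3 -c "
from h import *
go([483.2,201.2,70],-8.85)"
```

```text
w gapL [ 3.2 68.2]
w gapL2 [35.5 67.9]
w gapR [ 13.7 -64.8]
w gapR2 [ 51.1 -65.7]
w edge far a [-57.8  61.5]
w edge far b [ 0.6 61.5]
t: 9.82
tool_pos: [527.9, 195.6, 70.1]
orientation: [0.759, 0.651, -0.0, -0.001]
force: [-5.6, -0.0, 8.7]
gripper_width: 10.0
t 9.82 pos [527.9 195.6  70.1] yaw -8.83 tilt 0.11 F [-5.6 -0.   8.7] M [ 0.02  0.93 -0.01] w 10.0 j [-0.87  0.54  0.53  1.98 -0.41  0.73 -0.25]
shift [-0.0014 -0.045   0.0002] turn 0.0003
```

Flashing centre is at roof y≈1.5 and the shingle centre at ≈1.4, so it is centred. I'll creep to the batten.

```bash
python3 -m jog '[[[0,0.001,0],0,1],[[0,0.002,0],0,1],[[0,0.003,0],0,1],[[0,0.004,0],0,1],[[0,0.004,0],0,1]]'; python3 -m jog '[[[0,0.001,0],0,1],[[0,0.002,0],0,1],[[0,0.002,0],0,1]]'
python3 -c "
from h import *
go([483.2,201.2,70],-8.85)"
```

```text
t: 10.45
tool_pos: [532.0, 195.0, 70.1]
orientation: [0.759, 0.651, -0.0, -0.001]
force: [-5.3, 0.8, 7.0]
gripper_width: 9.7
t: 10.82
tool_pos: [533.2, 194.8, 70.1]
orientation: [0.759, 0.651, -0.001, -0.001]
force: [-8.1, 1.7, 10.2]
gripper_width: 10.0
t 10.82 pos [533.2 194.8  70.1] yaw -8.82 tilt 0.16 F [-8.1  1.7 10.2] M [ 0.04  1.14 -0.08] w 10.0 j [-0.86  0.55  0.53  1.96 -0.41  0.73 -0.24]
shift [-0.0014 -0.0504  0.0002] turn 0.0004
```

```bash
python3 -m jog '[[[0,0.001,0],0,1],[[0,0.001,0],0,1],[[0,0.001,0],0,1]]'; python3 -m jog '[[[0,0.001,0],0,1],[[0,0.001,0],0,1],[[0,0.001,0],0,1]]'
python3 -c "
from h import *
go([483.2,201.2,70],-8.85)"
```

```text
t: 11.2
tool_pos: [533.2, 194.9, 70.1]
orientation: [0.759, 0.651, -0.001, -0.002]
force: [-11.9, 1.7, 13.9]
gripper_width: 9.9
t: 11.58
tool_pos: [533.2, 194.8, 70.1]
orientation: [0.759, 0.651, -0.002, -0.003]
force: [-14.4, 2.3, 18.0]
gripper_width: 9.7
t 11.57 pos [533.2 194.8  70.1] yaw -8.8 tilt 0.38 F [-14.4   2.3  18. ] M [ 0.08  2.2  -0.08] w 9.7 j [-0.86  0.55  0.53  1.96 -0.41  0.74 -0.24]
shift [-0.0014 -0.0504  0.0004] turn 0.0009
```

It has stopped at the batten: the pose holds at x=533.2 while the force rises. I'll ease the push and press down firmly.

```bash
python3 -m jog '[[[0,-0.0005,0.0007],0,1],[[0,-0.001,0.0015],0,1],[[0,-0.0015,0.002],0,1],[[0,-0.0015,0.002],0,1],[[0,-0.0015,0.002],0,1]]'
python3 - <<'E'
from h import *
go([483.2,201.2,70],-8.85)
c=snap('wrist','w6'); t=snap('top','top6'); s=snap('scene','scene6')
cv2.imwrite('pics/comb6.png',np.hstack([cv2.resize(s['frame'][210:350,220:400],(514,400),interpolation=cv2.INTER_CUBIC),cv2.resize(t['frame'][145:260,160:242],(286,400))]))
E
```

```text
t: 12.2
tool_pos: [533.3, 194.9, 70.0]
orientation: [0.759, 0.651, -0.001, -0.002]
force: [-16.7, 0.1, 33.6]
gripper_width: 10.1
t 12.2 pos [533.3 194.9  70. ] yaw -8.83 tilt 0.28 F [-16.7   0.1  33.6] M [-0.46  2.94 -0.05] w 10.1 j [-0.86  0.55  0.53  1.96 -0.41  0.74 -0.24]
shift [-0.0015 -0.0504  0.0003] turn 0.0003
```

View pics/w6.png

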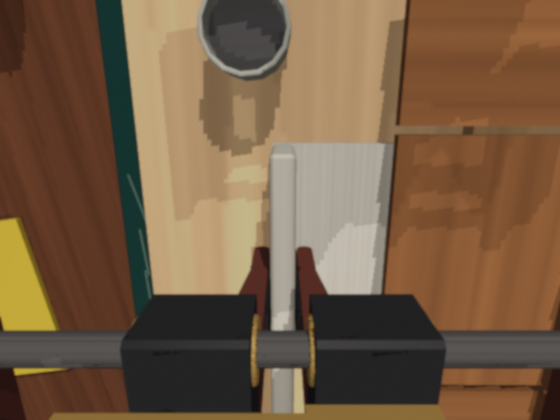

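View pics/comb6.png

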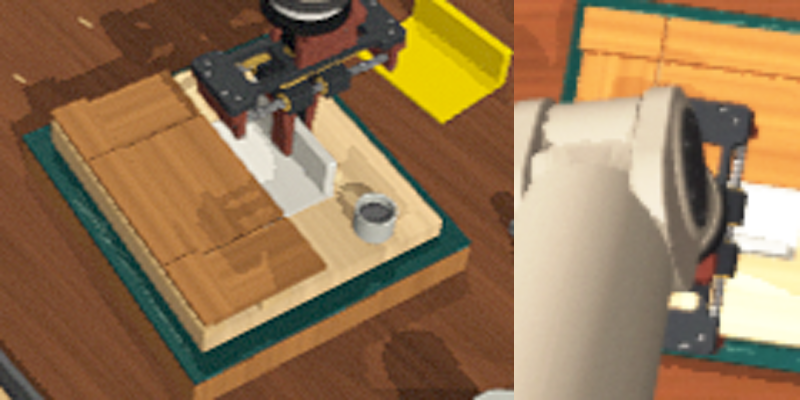

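The pictures show the flashing in under the flat middle shingle (lip line unbroken at u≈395 in the wrist view), with the tin untouched. I'll ease the press slightly to about 25 N, let it settle, and check flatness numerically.

```bash
python3 -m jog '[[[0,0,-0.0007],0,1],[[0,0,-0.0007],0,1],[[0,0,-0.0007],0,1],[[0,0,-0.0007],0,1]]'
python3 - <<'E'
from h import *
a=np.radians(-8.82); R=np.array([[np.cos(a),np.sin(a)],[-np.sin(a),np.cos(a)]]); O=np.array([581,186])
go([483.2,201.2,70],-8.85)
c=snap('wrist','w7'); W=cloud(c); X=(W[...,:2]-O)@R.T; z=W[...,2]
def h(n,x0,x1,y0,y1):
    m=(X[...,0]>x0)&(X[...,0]<x1)&(X[...,1]>y0)&(X[...,1]<y1); print(n,m.sum(),np.nanmedian(z[m]).round(1))
h('apron near lip',-10,-4,20,55);h('apron near upstand',-38,-30,20,55);h('deck beyond',-40,-10,66,75)
h('mid shingle lip',5,15,20,60);h('mid shingle up',40,60,20,60);h('outer shingle',5,15,75,100)
rf=lambda p:(R@(p[:2]-O)).round(1)
for n,u,v,zz in(('gapL',410,129.5,74),('gapR',400,385.5,74),('far edge a',310,143,62),('far edge b',385,143,62),('up front far',295,155,100)): print(n,rf(pix(c,u,v,zz)))
c0=dict(np.load('scene0.npz')); c1=snap('scene','scene7'); W0,W1=cloud(c0),cloud(c1)
d=(cv2.absdiff(c0['frame'],c1['frame']).max(2)>60)&(np.abs(W0[...,2]-W1[...,2])>6)
_,_,st,ce=cv2.connectedComponentsWithStats(d.astype(np.uint8)); print([(s[:5].tolist()) for s in st[1:] if s[4]>25])
E
```

```text
t: 12.85
tool_pos: [533.2, 194.9, 70.0]
orientation: [0.759, 0.651, -0.001, -0.002]
force: [-14.0, -0.1, 25.2]
gripper_width: 9.6
t 12.85 pos [533.2 194.9  70. ] yaw -8.83 tilt 0.25 F [-14.   -0.1  25.2] M [-0.29  2.39 -0.05] w 9.6 j [-0.86  0.55  0.53  1.96 -0.41  0.74 -0.24]
shift [-0.0014 -0.0504  0.0002] turn 0.0004
apron near lip 1937 163.5
apron near upstand 6050 172.9
deck beyond 1205 57.8
mid shingle lip 3152 74.4
mid shingle up 3818 73.8
outer shingle 1548 73.8
gapL [ 6.9 68.4]
gapR [ 14.5 -64.6]
far edge a [-35.1  61.6]
far edge b [-0.  61.6]
up front far [-43.2  60.8]
[[287, 0, 161, 277, 9336], [434, 0, 14, 13, 49], [451, 0, 43, 48, 670], [508, 0, 52, 93, 1138], [259, 62, 8, 8, 28], [431, 63, 22, 46, 224], [401, 107, 10, 12, 47], [215, 186, 35, 30, 435], [236, 212, 18, 16, 65]]
```

```bash
python3 - <<'E'
from h import *
a=np.radians(-8.82); R=np.array([[np.cos(a),np.sin(a)],[-np.sin(a),np.cos(a)]]); O=np.array([581,186])
for f in('w4','w5','w7'):
    W=cloud(dict(np.load(f+'.npz'))); X=(W[...,:2]-O)@R.T; z=W[...,2]
    def h(x0,x1,y0,y1,lo=50,hi=80):
        m=(X[...,0]>x0)&(X[...,0]<x1)&(X[...,1]>y0)&(X[...,1]<y1)&(z>lo)&(z<hi); return float(np.nanmean(z[m]).round(2)) if m.any() else None
    print(f,'mid lip',h(5,15,48,62),h(5,15,25,48),'mid up',h(25,40,48,62),'outer lip',h(5,15,72,85),'outer up',h(25,40,72,85),'apron lip/upst',h(-10,-4,40,58,50,69),h(-34,-26,40,58,50,69),'deck',h(-34,-10,65,72))
go([0,0,0],0)
E
```

```text
w4 mid lip 70.72 70.59 mid up 73.78 outer lip 70.67 outer up 73.01 apron lip/upst 57.81 68.48 deck 57.82
w5 mid lip 73.48 73.68 mid up 73.74 outer lip 71.78 outer up 73.82 apron lip/upst 61.79 61.8 deck 57.83
w7 mid lip 73.77 73.79 mid up 73.78 outer lip 73.74 outer up 73.83 apron lip/upst 61.8 61.83 deck 57.83
t 12.95 pos [533.2 194.9  70. ] yaw -8.82 tilt 0.26 F [-15.1  -0.1  25.5] M [-0.32  2.36 -0.07] w 9.7 j [-0.86  0.55  0.53  1.96 -0.41  0.74 -0.24]
shift [-0.2745 -0.4967  0.0716] turn -0.154
```

The apron is flat (61.8 mm at both ends, 4 mm above the deck). The shingle is level with its neighbours at 73.8 mm, and the force is steady at 25 N. I'm handing in.

```bash
python3 -c "
from plant import bot
print(bot.hand_in()); s=bot.read_state(); print(s['t'],s['tool_pos'],s['force'],s['gripper_width'])"
```

```text
the job is handed in; nothing more can be done
None
the job is handed in; nothing more can be done
```

I picked up the longer flashing by its upstand, laid it on the bare deck and slid it under the middle shingle until it stopped against the batten. I handed the job in at about 13 s, still gripping the upstand at 50 N and pressing down with about 25 N.

**Last checks before handing in:**
- **Seated:** the tool stopped at x = 533.2 mm and stayed there while the push force rose from 8 to 14 N.
- **Flat:** the apron top read 61.8 mm at both ends, 4 mm above the deck. The tool itself leaned about 0.25° under load.
- **Centred and square:** the flashing centre was within about 0.5 mm of the shingle centre. The tool's yaw was -8.8° and the roof's measured about -8.8°. Earlier pixel lines for squareness disagreed with each other by up to about 0.8°, in opposite directions.
- **Shingle not lifted:** it measured 73.8 mm, level with its neighbours. One coarser reading gave 74.4 mm at the lip, but a tighter repeat gave 73.8 mm.
- **Nothing else moved:** comparing the scene camera before and after, changes showed only at the arm and at the flashing's old place. Anything hidden behind the arm could not be compared.

The hand-in reported no verdict, and the state could not be read afterwards, so I could not check the final second of holding.

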